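Snap the end cap onto the water-filter canister

TASK

Lay the blue end cap loosely, hub up, on the collar of the white filter canister and let go of it; do not push it home with the gripper. Then put the tubular seating tool over the hub and press the cap squarely and gently, by feel, until it clicks fully home under all four orange hooks. Finally stand the tool upright on its round black mat again, clear of the cap, and leave everything else on the counter alone.

Things in the scene. Friction and masses are not known exactly. Their poses are not given: they have to be found in the camera images.
- canister: White water-filter canister fixed to the counter on a 120 mm square steel foot: barrel 86 mm across, 34 mm high, brass pipe stubs on both sides (to 68 mm from the axis, 30 mm high). Origin on the counter on the barrel's upright axis. A white collar ring (72 mm across, bore 50 mm) rises from it on the same axis; a push of about 6 N slides it down until it bottoms in the barrel.
- barrel_top (a point): Centre of the barrel's top, 34 mm up. The collar's seat starts 13 to 44 mm above it and bottoms 1 to 24 mm lower; both differ every time and are NOT measured: go by touch. Four orange sprung hooks round the collar, 90 degrees apart, reach 14 mm above the seat and 42 mm out from the axis; a cap laid on within 3 mm of centre rests on their slopes, its flange underside about 8 mm above the seat.
- valve (a joint): Green valve stem in the collar's bore, pushed down by the cap: 0 = up (no cap, or cap only laid on), about 0.004 m = cap fully home; a damped 5 N spring lifts the cap if the hooks have not caught. Pressing: first the collar slides down at about 6 N and bottoms; then resistance rises to 13 to 17 N over 4 mm (hooks spread), drops, the hooks snap over the flange 4 mm lower, and it stops hard on the gasket: press slowly.
- cap_mid (a point): Blue end cap, 39 mm high, 40 to 85 g, standing hub up. From below: spigot 44 mm across, 8 mm high; flange 64 mm across, 3 mm thick; round hub 26 mm across, 28 mm high, to hold it by. This point is on its axis half-way up, 19.5 mm above the spigot's underside; z is its axis. Thin plastic: it cracks if the seating tool bears on it with more than 30 N.
- tool_mid (a point): Seating tool, 95 mm high, 200 to 325 g, standing on its mat: below, an aluminium tube 50 mm across, 40 mm high, open at the bottom (bore 36 mm across, 36 mm deep), fits over the cap's hub, its rim bears on the flange; above, a square wooden handle 26 x 26 mm, 55 mm high, faces square to this point's x and y. Point on the axis half-way up, 47.5 mm above the rim; z is its axis.
- mat: Round black rubber mat, 120 mm across, 3 mm thick, fixed to the counter; origin on the counter under its centre.
- spare_cap: black disc-shaped blanking cap without a hub, 68 mm across, 16 mm high; not the cap to fit; a bystander, leave it where it is; origin under its centre
- cartridge: white paper-wrapped filter cartridge, a cylinder 56 mm across, 120 mm high, standing; a bystander, leave it where it is; origin under its centre
- soap: green soap bottle, 64 mm across, 190 mm high; a bystander, leave it where it is; origin under its centre
- jar: amber jar, 68 mm across, 120 mm high; a bystander, leave it where it is; origin under its centre
- mug: white mug, 80 mm across, 90 mm high; a bystander, leave it where it is; origin under its centre
- brush: flat cleaning brush with a wooden handle, lying down, about 0.2 m long; a bystander, leave it where it is; origin at its middle

How it is judged:
On the way, in this order (a step that is already met when the one before it is completed fails the run):
1. the cap lies loosely on the collar's hooks, hub up, let go and not yet pressed home (horizontal distance between cap_mid and canister below 0.008 m and height (world z) of cap_mid above 0.055 m and angle between cap_mid's own z axis and vertical below 0.15 rad and contact force between the fingers and cap below 0.05 N and value of joint valve below 0.002 m), for 0.2 s.
2. the seating tool bears on the cap while it is not yet home (contact force between tool and cap above 2 N and value of joint valve below 0.002 m), for 0.02 s.
3. the cap is fully home under the tool, level and centred (value of joint valve above 0.003 m and angle between cap_mid's own z axis and vertical below 0.04 rad and horizontal distance between cap_mid and canister below 0.004 m and contact force between tool and cap above 0.5 N), for 0.02 s.
At the end, for the whole second after the job is handed in: The cap stays home by itself: valve stem pushed down by more than 3 mm, cap level within 0.04 rad and centred on the canister within 4 mm; the tool stands upright (within 0.08 rad) on the mat, its axis within 35 mm of the mat's centre, off the cap, all at rest (value of joint valve above 0.003 m and angle between cap_mid's own z axis and vertical below 0.04 rad and horizontal distance between cap_mid and canister below 0.004 m and contact force between tool and cap below 0.05 N and horizontal distance between tool_mid and mat below 0.035 m and angle between tool_mid's own z axis and vertical below 0.08 rad and height (world z) of tool_mid below 0.056 m and linear speed of each of tool, cap below 0.02 m/s); the robot touches nothing.
It fails at once if the seating tool bears on the cap with more than 30 N (contact force between tool and cap above 30 N).
It fails at once if a bystander is moved by more than 30 mm (distance of any of spare_cap, cartridge, soap, jar, mug, brush from where it was at the start of the episode above 0.03 m).
It also fails if it takes over 64 s, if anything falls off the work surface, if the arm or the gripper's body presses on something with over 40 N, if the wrist force passes 120 N, or if a joint passes its speed limit or range.

ROBOT

A 6-joint arm with a two-finger parallel gripper is mounted at the origin on the work surface. World frame = base frame: x ahead of the robot, y to its left, z up, the work surface at z = 0. Lengths are in m, angles in rad, forces in N, time in s.
With the tool pointing down it reaches from about 0.325 to 0.9 m from the base axis. Payload 3.5 kg.
Tool frame: the origin (TCP) lies at the very end of the fingers, on their centre line; the grasp point (between the pads) lies 19 mm behind it; z points along the fingers, y is the direction in which the jaws open and shut (so a half turn about z gives the same grasp; the last joint's range is limited). The gripper opens to 85 mm and grips with 20 to 120 N. Pads are 22 mm wide; open, the fingers measure 114 mm over their backs; the gripper's body (76 mm by 85 mm) begins 54 mm behind the grasp point. The pads swing forward as they close: fully open they stand 13 mm farther back than shut.
Start: joints at [1.092, 0.276, -0.026, 1.268, 0, 1.467], TCP at [0.229, 0.581, 0.231] pointing down, gripper open.
Joint ranges: [-3.12, 3.12], [-0.85, 1.88], [-1.08, 1.24], [-1.95, 2.15], [-1.57, 1.53], [-3.14, 3.14]. Speed limits (rad/s): [2.57, 2.57, 3.14, 3.14, 3.14, 3.14].

INTERFACE

Orientations are given as a rotation vector (axis times angle).
In Python, from rig import r gives the robot as it stands.
- The arm moves only by the shell command python3 -m pendant 'ROWS' [OPENING] [FORCE]. ROWS is a JSON object of lists of equal length, an entry for each row: "offset": the shift along the tool's x, y, z in cm, a list of three; "twist": the turn about the tool's z in rad. A call has exactly 10 rows; each row shifts and turns the commanded pose from where the row before left it, along the tool's axes as they then stand; what a row does not reach is not made up. A row lasts 1/12 s, in which the tool goes at most 41.7 mm and 7.16 degrees, less where a joint would pass 70% of its speed; a pose out of reach is approached as far as the arm can. A call is refused whole if a number of a shift passes 4.17 or a number of a turn 0.125, either way. A call with a gripper value outside its range is refused whole. OPENING is the finger opening in cm, from 0 to 8.54, set as the call begins (- or left out, the last holds). The fingers move at their own pace and stop on an object; FORCE is the grip in N (left out, the last holds). Time passes only in rows, so rows that do not move let the fingers close, or fill a call up. It gives the time, the measured TCP pose, the force and the opening at its end, in the units of the state.
- r.sense(): the state, without advancing time (a new reading comes with each control period).
- r.snapshot(name): name is "side" or "top"; returns the picture (480x640x3 uint8, blue, green, red); there is no depth.
- r.camera_model(name): a dict with "mtx" (3x3 intrinsics, pixels), "rvec" (rotation vector, rad) and "tvec" (3), from world to camera coordinates, as OpenCV has them. Camera axes: x right, y down, z forward; pixel columns grow to the right and rows downward; lengths in m; the calibration is good to about 2 mm. A picture is of the moment at which its call begins. camera_model takes no time and is no camera call.
- r.job_done(): hands the job in, once; it reports no verdict.
The state is a dict: "clock": time; "qpos": joint angles; "dq": joint speeds; "effort": joint torques, N m; "tool_pos": TCP position; "tcp_rot": TCP orientation; "wrist_force": force on the tool from outside, world axes, zero at the start; "torque": the same for the moment, N m; "grip_width": finger opening in m.
Only numpy, scipy, OpenCV 4.12 (cv2) and the standard library are available. Lean on these libraries where they do the work, as an engineer would, in place of code of your own. Each camera call takes 0.05 s, during which the arm holds its last target.

## Working session

There is one attempt and no reset: what is moved stays moved. The work goes in short steps, Python scripts to look and compute and a shell command to move; the robot and the scene stay as the last step left them, time stands still between calls to the robot, and variables do not carry over. Pictures are saved under pics/ and viewed, and the job is handed in when it is done.

```bash
mkdir -p pics; ls; python3 - <<'E'
from rig import r
import cv2
for n in("side","top"):
    cv2.imwrite(f"pics/{n}0.png",r.snapshot(n)); print(n,r.camera_model(n))
print(r.sense())
E
```

```text
pics
side {'mtx': array([[443.7246317 ,   0.        , 316.41427246],
       [  0.        , 443.7246317 , 240.07288174],
       [  0.        ,   0.        ,   1.        ]]), 'rvec': array([ 2.31938249, -0.73649352,  0.28145602]), 'tvec': array([-0.55709083,  0.23561501,  0.94578866])}
top {'mtx': array([[563.29488827,   0.        , 321.61259963],
       [  0.        , 563.29488827, 227.65230826],
       [  0.        ,   0.        ,   1.        ]]), 'rvec': array([ 2.13002144, -2.17733472,  0.09408846]), 'tvec': array([-0.09219974,  0.61501847,  1.32048966])}
{'clock': 0.1, 'qpos': array([ 1.09159283e+00,  2.77045409e-01, -2.77877788e-02,  1.26798615e+00,
       -8.06062457e-06,  1.46741397e+00]), 'dq': array([-0.00061742, -0.00137081,  0.00417069, -0.00058046,  0.00035706,
        0.00010789]), 'effort': array([ 3.34359875e-04, -4.46706462e+01,  2.96129125e+01,  8.43869755e-03,
       -1.17379905e-04,  1.89711542e-06]), 'tool_pos': array([0.22906399, 0.58073386, 0.23025792]), 'tcp_rot': array([-5.86763043e-01, -3.08572562e+00,  3.04694481e-03]), 'wrist_force': array([ 0.07416148, -0.32896845, -0.58870815]), 'torque': array([-0.00347708,  0.02318884, -0.04443236]), 'grip_width': 0.08512801674279474}
```

View pics/side0.png

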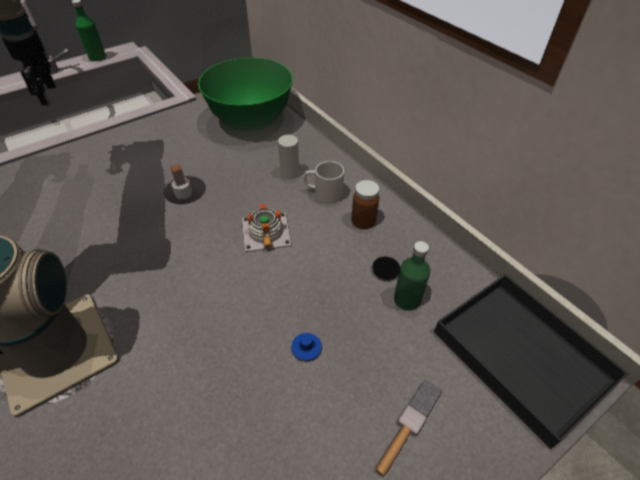

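View pics/top0.png

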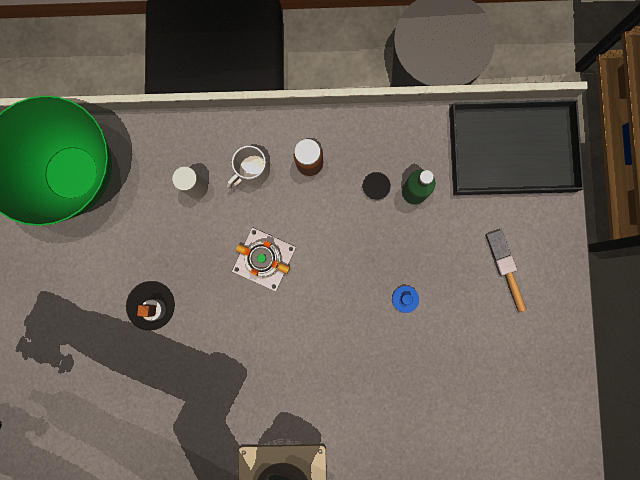

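```bash
cat > h.py <<'E'
import numpy as np,cv2
from rig import r
def cam(n):
    c=r.camera_model(n); return c["mtx"],c["rvec"],c["tvec"]
def proj(n,p):
    K,R,t=cam(n); return cv2.projectPoints(np.array(p,float).reshape(-1,3),R,t,K,None)[0].reshape(-1,2)
def unproj(n,uv,z):
    K,R,t=cam(n); M=cv2.Rodrigues(R)[0]; d=M.T@np.linalg.inv(K)@np.array([*uv,1.]); c=-M.T@t
    return c+d*(z-c[2])/d[2]
def crop(img,u,v,w,h,s,name):
    c=img[max(0,v-h//2):v+h//2,max(0,u-w//2):u+w//2]
    cv2.imwrite(f"pics/{name}.png",cv2.resize(c,None,fx=s,fy=s,interpolation=cv2.INTER_CUBIC))
E
python3 - <<'E'
import cv2,numpy as np
from h import *
t=cv2.imread("pics/top0.png"); s=cv2.imread("pics/side0.png")
def g(img,u,v): 
    return cv2.resize(img[v-32:v+32,u-32:u+32],(390,290) if 0 else (290,290),interpolation=cv2.INTER_CUBIC)
A=np.hstack([g(t,262,258),g(t,405,298)]);A=np.hstack([g(t,262,258)[:,:265],g(t,405,298)[:,:265],g(t,150,305)[:,:265]])
top=np.hstack([cv2.resize(g(t,u,v),(266,266)) for u,v in((262,258),(405,298),(150,305))])
bot=np.hstack([cv2.resize(g(s,u,v),(266,266)) for u,v in((266,228),(306,347),(182,186))])
cv2.imwrite("pics/c0.png",np.vstack([top,bot]))
E
```

```text
(no output)
```

View pics/c0.png

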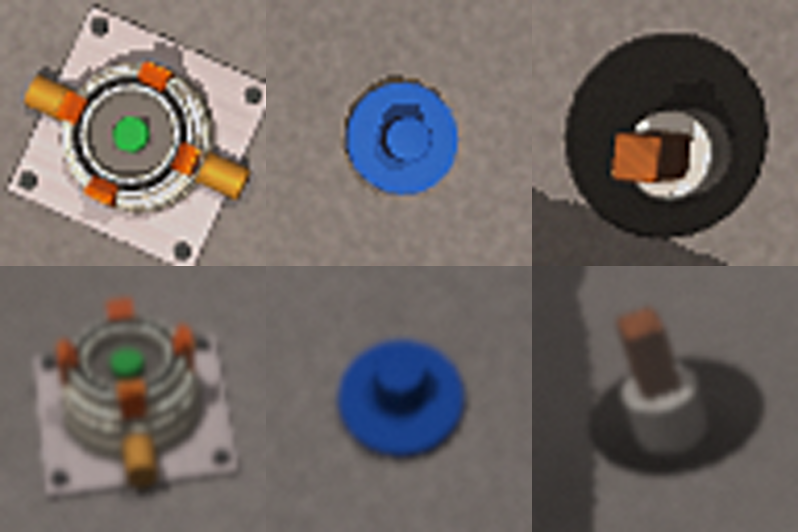

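```bash
python3 - <<'E'
from h import *
np.set_printoptions(precision=4,suppress=True)
f=266/64
def T(n,x,y,z,c): return unproj(n,(c[0]-32+x/f-0.5+0.0,c[1]-32+y/f-0.5),z)
print("cap top flange",T("top",136,136,.010,(405,298)),"hub",T("top",142,136,.039,(405,298)))
print("cap side flange",T("side",136,132,.0105,(306,347)))
c=(262,258)
B=[T("top",x,y,.005,c) for x,y in((100,27),(253,96),(183,250),(28,180))]; print(np.array(B)); print("foot",np.mean(B,0))
cs=(266,228)
B=[T("side",x,y-266,.005,cs) for x,y in((48,370),(202,342),(221,461),(60,478))]; print(np.array(B)); print("foot s",np.mean(B,0))
for z in(.05,.06,.07,.08,.09): print(z,T("top",131,134,z,c)[:2],T("side",125,354-266,z,cs)[:2])
h=[T("top",x,y,.098,(150,305)) for x,y in((81,134),(128,136),(126,182),(80,178))]; print(np.array(h),np.mean(h,0))
print("tube",T("top",140,154,.043,(150,305)),"mat",T("top",134,136,.003,(150,305)))
print("handle side",T("side",640-532,322-266,.098,(182,186)),"mat s",T("side",677-532,415-266,.003,(182,186)))
for b in("spare",): pass
for n,uv,z in(("spare",(376,185),.016),("soap",(427,177),.19),("cart",(184,179),.12),("mug",(248,163),.09),("jar",(307,150),.12)): print(n,unproj("top",uv,z))
E
```

```text
cap top flange [ 0.4403 -0.3024  0.01  ] hub [ 0.4407 -0.3023  0.039 ]
cap side flange [ 0.4401 -0.3051  0.0105]
[[ 0.6091  0.0624  0.005 ]
 [ 0.5662 -0.0276  0.005 ]
 [ 0.4769  0.0147  0.005 ]
 [ 0.5197  0.1054  0.005 ]]
foot [0.543  0.0387 0.005 ]
[[ 0.5182  0.1014  0.005 ]
 [ 0.6136  0.0656  0.005 ]
 [ 0.5674 -0.0296  0.005 ]
 [ 0.4789  0.0158  0.005 ]]
foot s [0.5445 0.0383 0.005 ]
0.05 [0.5427 0.0386] [0.5469 0.0445]
0.06 [0.5421 0.0373] [0.5426 0.0355]
0.07 [0.5415 0.036 ] [0.5382 0.0264]
0.08 [0.5409 0.0347] [0.5339 0.0174]
0.09 [0.5403 0.0334] [0.5295 0.0083]
[[0.4394 0.3155 0.098 ]
 [0.4378 0.2897 0.098 ]
 [0.413  0.2904 0.098 ]
 [0.4156 0.3157 0.098 ]] [0.4264 0.3028 0.098 ]
tube [0.4264 0.3009 0.043 ] mat [0.4358 0.3177 0.003 ]
handle side [0.4281 0.3015 0.098 ] mat s [0.4373 0.3146 0.003 ]
spare [ 0.7166 -0.2406  0.016 ]
soap [ 0.6988 -0.3362  0.19  ]
cart [0.7221 0.2041 0.12  ]
mug [0.7625 0.062  0.09  ]
jar [ 0.7822 -0.0779  0.12  ]
```

```bash
cat >> h.py <<'E'
from scipy.spatial.transform import Rotation as Ro
def plan(target,yaw_y=None):
    s=r.sense(); R=Ro.from_rotvec(s["tcp_rot"]).as_matrix(); p=s["tool_pos"]
    d=np.array(target)-p
    print("t",round(s["clock"],2),"pos",p.round(4),"q",s["qpos"].round(2),"F",s["wrist_force"].round(2),"tilt",np.degrees(np.arccos(-R[2,2])).round(2))
    print("offset cm (before turning)",(R.T@d*100).round(2))
    y=np.arctan2(R[1,1],R[0,1]); print("jaw yaw deg",np.degrees(y).round(2))
    if yaw_y is not None:
        tw=-(np.radians(yaw_y)-y); tw=(tw+np.pi/2)%np.pi-np.pi/2; print("twist",tw.round(4))
        R2=R@Ro.from_euler('z',tw).as_matrix(); print("offset after turn cm",(R2.T@d*100).round(2))
E
python3 -c "
from h import *
plan([.4405,-.3035,.12],19.5);plan([.4405,-.3035,.12],-70.5)"
```

```text
t 0.1 pos [0.2291 0.5807 0.2303] q [ 1.09  0.28 -0.03  1.27 -0.    1.47] F [ 0.07 -0.33 -0.59] tilt 0.12
offset cm (before turning) [-52.12 -74.47  11.17]
jaw yaw deg 68.47
twist 0.8546
offset after turn cm [-90.39  -9.57  11.17]
t 0.1 pos [0.2291 0.5807 0.2303] q [ 1.09  0.28 -0.03  1.27 -0.    1.47] F [ 0.07 -0.33 -0.59] tilt 0.12
offset cm (before turning) [-52.12 -74.47  11.17]
jaw yaw deg 68.47
twist -0.7162
offset after turn cm [  9.57 -90.39  11.17]
```

```bash
python3 -m pendant '{"offset":[[0,0,0],[0,0,0],[0,0,0],[0,0,0],[0,0,0],[0,0,0],[0,0,0],[0,0,0],[0,0,0],[0,0,0]],"twist":[0.0855,0.0855,0.0855,0.0855,0.0855,0.0855,0.0855,0.0855,0.0855,0.0855]}' 5 30 && python3 -m pendant '{"offset":[[-3.6,-0.4,0],[-3.6,-0.4,0],[-3.6,-0.4,0],[-3.6,-0.4,0],[-3.6,-0.4,0],[-3.6,-0.4,0],[-3.6,-0.4,0],[-3.6,-0.4,0],[-3.6,-0.4,0],[-3.6,-0.4,0]],"twist":[0,0,0,0,0,0,0,0,0,0]}' && python3 -m pendant '{"offset":[[-3.6,-0.4,0],[-3.6,-0.4,0],[-3.6,-0.4,0],[-3.6,-0.4,0],[-3.6,-0.4,0],[-3.6,-0.4,0],[-3.6,-0.4,0],[-3.6,-0.4,0],[-3.6,-0.4,0],[-3.6,-0.4,0]],"twist":[0,0,0,0,0,0,0,0,0,0]}'; python3 -c "
from h import *
plan([.4405,-.3035,.12],19.5)"
```

```text
clock: 0.93
tool_pos: [0.2292, 0.581, 0.2306]
tcp_rot: [1.819, 2.561, -0.002]
wrist_force: [-0.4, -0.3, -0.4]
grip_width: 0.0498
clock: 1.77
tool_pos: [0.3113, 0.2269, 0.2309]
tcp_rot: [-1.813, -2.566, 0.001]
wrist_force: [1.0, -0.1, 1.0]
grip_width: 0.0505
clock: 2.6
tool_pos: [0.3937, -0.1259, 0.231]
tcp_rot: [-1.814, -2.564, -0.0]
wrist_force: [0.2, 0.8, 0.6]
grip_width: 0.0499
t 2.6 pos [ 0.3937 -0.1259  0.231 ] q [-0.47 -0.11 -0.45  1.23  0.    0.77] F [0.18 0.79 0.61] tilt 0.02
offset cm (before turning) [-18.31  -1.5   11.1 ]
jaw yaw deg 19.44
twist -0.001
offset after turn cm [-18.31  -1.51  11.1 ]
```

```bash
python3 -m pendant '{"offset":[[-2.29,-0.19,1.2],[-2.29,-0.19,1.2],[-2.29,-0.19,1.2],[-2.29,-0.19,1.2],[-2.29,-0.19,1.2],[-2.29,-0.19,1.2],[-2.29,-0.19,1.2],[-2.29,-0.19,1.2],[0,0,0.8],[0,0,0]],"twist":[0,0,0,0,0,0,0,0,0,0]}'; python3 - <<'E'
from h import *
plan([.4405,-.3035,.018],19.5)
t=r.snapshot("top");s=r.snapshot("side")
a=t[260:340,355:455];b=s[300:380,256:356]
cv2.imwrite("pics/c1.png",np.hstack([cv2.resize(x,(400,320),interpolation=cv2.INTER_CUBIC) for x in(a,b)]))
E
```

```text
clock: 3.43
tool_pos: [0.4394, -0.3014, 0.1249]
tcp_rot: [-1.813, -2.56, -0.001]
wrist_force: [-0.7, 0.7, -0.2]
grip_width: 0.0501
t 3.43 pos [ 0.4394 -0.3014  0.1249] q [-0.72  0.2  -0.36  1.01  0.    0.51] F [-0.7   0.66 -0.24] tilt 0.28
offset cm (before turning) [-0.28  0.06 10.69]
jaw yaw deg 19.4
twist -0.0018
offset after turn cm [-0.28  0.05 10.69]
```

View pics/c1.png

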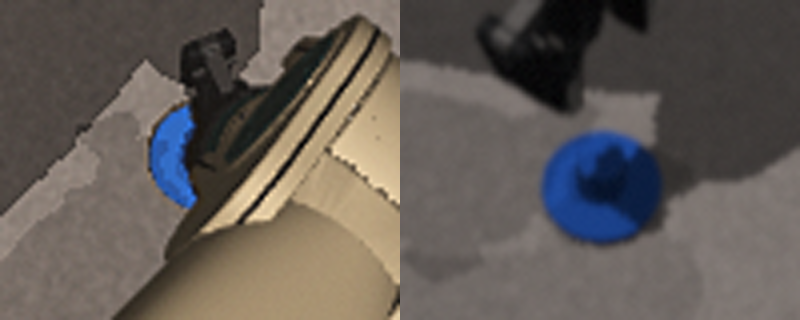

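```bash
python3 -m pendant '{"offset":[[-0.2,0,1.2],[0,0,1.2],[0,0,1.2],[0,0,1.2],[0,0,1],[0,0,1],[0,0,0.7],[0,0,0],[0,0,0],[0,0,0]],"twist":[0,0,0,0,0,0,0,0,0,0]}'; python3 - <<'E'
from h import *
plan([.4405,-.3035,.014],19.5)
t=r.snapshot("top");s=r.snapshot("side")
a=t[260:340,355:455];b=s[300:380,256:356]
cv2.imwrite("pics/c2.png",np.hstack([cv2.resize(x,(400,320),interpolation=cv2.INTER_CUBIC) for x in(a,b)]))
E
```

```text
clock: 4.37
tool_pos: [0.442, -0.3041, 0.0528]
tcp_rot: [1.813, 2.564, -0.0]
wrist_force: [0.2, 0.1, 0.3]
grip_width: 0.0497
t 4.37 pos [ 0.442  -0.3041  0.0528] q [-0.72  0.28 -0.43  0.86 -0.    0.51] F [0.18 0.1  0.26] tilt 0.06
offset cm (before turning) [ 0.11 -0.12  3.88]
jaw yaw deg 19.48
twist -0.0003
offset after turn cm [ 0.11 -0.12  3.88]
```

View pics/c2.png

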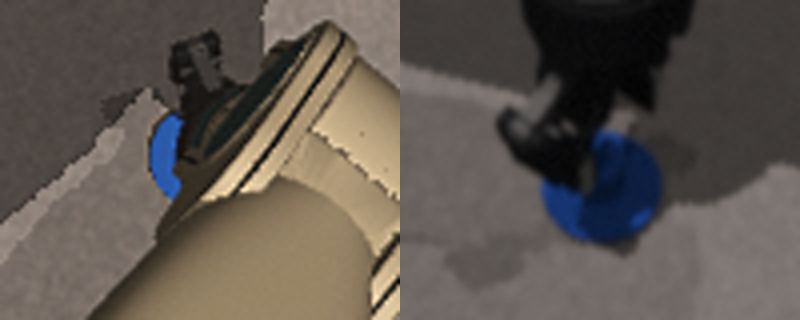

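```bash
python3 -m pendant '{"offset":[[0.1,-0.12,0.6],[0,0,0.6],[0,0,0.6],[0,0,0.6],[0,0,0.5],[0,0,0.5],[0,0,0.4],[0,0,0],[0,0,0],[0,0,0]],"twist":[0,0,0,0,0,0,0,0,0,0]}'; python3 -c "
from h import *
plan([.4405,-.3035,.014],19.5)"
```

```text
clock: 5.3
tool_pos: [0.4402, -0.3033, 0.0144]
tcp_rot: [1.814, 2.565, -0.0]
wrist_force: [-0.2, -1.1, 1.2]
grip_width: 0.05
t 5.3 pos [ 0.4402 -0.3033  0.0144] q [-0.72  0.33 -0.47  0.77 -0.    0.51] F [-0.22 -1.08  1.18] tilt 0.01
offset cm (before turning) [-0.02  0.02  0.04]
jaw yaw deg 19.48
twist -0.0004
offset after turn cm [-0.02  0.02  0.04]
```

```bash
python3 -m pendant '{"offset":[[0,0,0],[0,0,0],[0,0,0],[0,0,0],[0,0,0],[0,0,0],[0,0,0],[0,0,0],[0,0,0],[0,0,0]],"twist":[0,0,0,0,0,0,0,0,0,0]}' 2 30;python3 -m pendant '{"offset":[[0,0,-0.2],[0,0,-0.4],[0,0,-0.8],[0,0,-1.2],[0,0,-1.6],[0,0,-2],[0,0,-2],[0,0,-2],[0,0,-1.8],[0,0,0]],"twist":[0,0,0,0,0,0,0,0,0,0]}'; python3 - <<'E'
from h import *
plan([.5435,.0382,.13],19.5)
s=r.snapshot("side"); crop(s,306,320,160,120,5,"c3")
E
```

```text
clock: 6.13
tool_pos: [0.4405, -0.3036, 0.0148]
tcp_rot: [1.813, 2.564, -0.0]
wrist_force: [0.8, 0.3, 5.7]
grip_width: 0.025
clock: 6.97
tool_pos: [0.4422, -0.3051, 0.1386]
tcp_rot: [1.809, 2.559, -0.001]
wrist_force: [0.7, -0.9, -0.1]
grip_width: 0.0247
t 6.97 pos [ 0.4422 -0.3051  0.1386] q [-0.72  0.19 -0.35  1.03  0.    0.51] F [ 0.67 -0.88 -0.14] tilt 0.42
offset cm (before turning) [28.99 21.    0.75]
jaw yaw deg 19.48
twist -0.0003
offset after turn cm [28.98 21.01  0.75]
```

View pics/c3.png

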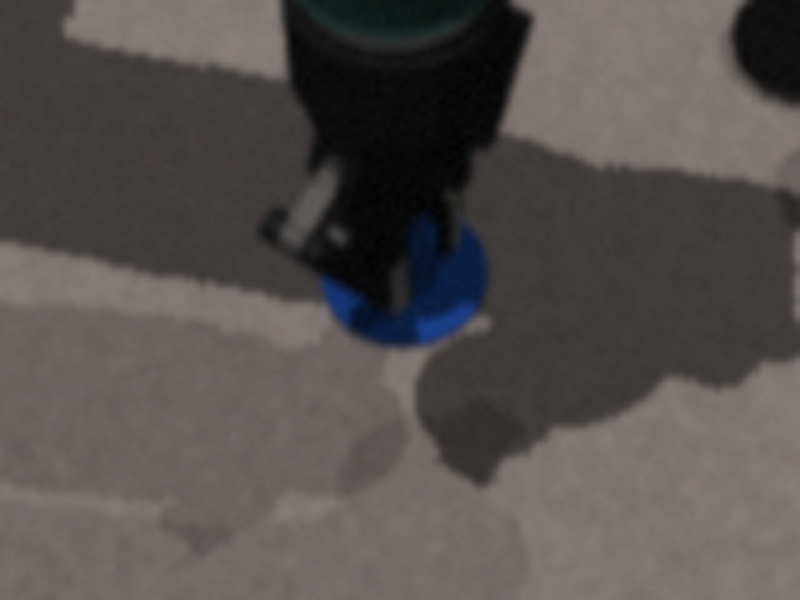

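```bash
python3 -m pendant '{"offset":[[1.5,1,0],[3,2.2,0],[3.3,2.4,0],[3.3,2.4,0],[3.3,2.4,0],[3.3,2.4,0],[3.3,2.4,0],[3.3,2.4,0],[2.7,2,0],[2,1.4,0]],"twist":[0,0,0,0,0,0,0,0,0,0]}';python3 -m pendant '{"offset":[[0,0,0],[0,0,0],[0,0,0],[0,0,0],[0,0,0],[0,0,0],[0,0,0],[0,0,0],[0,0,0],[0,0,0]],"twist":[0,0,0,0,0,0,0,0,0,0]}'; python3 - <<'E'
from h import *
plan([.5435,.0382,.13],19.5)
t=r.snapshot("top");s=r.snapshot("side")
a=t[210:300,210:310];b=s[165:255,216:316]
cv2.imwrite("pics/c4.png",np.hstack([cv2.resize(x,(400,360),interpolation=cv2.INTER_CUBIC) for x in(a,b)]))
E
```

```text
clock: 7.85
tool_pos: [0.5406, 0.0432, 0.1329]
tcp_rot: [-1.809, -2.565, 0.001]
wrist_force: [0.3, -0.4, -0.4]
grip_width: 0.0244
clock: 8.68
tool_pos: [0.5413, 0.04, 0.1344]
tcp_rot: [1.814, 2.565, 0.0]
wrist_force: [0.1, 0.2, -0.7]
grip_width: 0.0248
t 8.68 pos [0.5413 0.04   0.1344] q [-0.05  0.2  -0.33  1.03 -0.    1.19] F [ 0.14  0.16 -0.74] tilt 0.01
offset cm (before turning) [-0.24  0.14  0.44]
jaw yaw deg 19.46
twist -0.0007
offset after turn cm [-0.24  0.14  0.44]
```

View pics/c4.png

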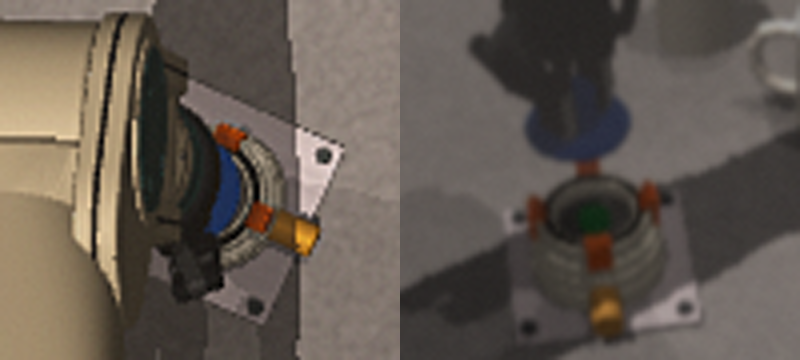

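```bash
python3 - <<'E'
from h import *
s=r.sense()["tool_pos"]; a=np.linspace(0,6.283,200)
for dz in(-.001,-.004,-.006):
  P=proj("side",np.c_[s[0]+.032*np.cos(a),s[1]+.032*np.sin(a),np.full(200,s[2]+dz-.0015)])
  q=(P-[216,165]+.5)*4; print(dz,"side",q.min(0),q.max(0))
  P=proj("top",np.c_[s[0]+.032*np.cos(a),s[1]+.032*np.sin(a),np.full(200,s[2]+dz)])
  q=(P-[210,210]+.5)*4; print(dz,"top",q.min(0),q.max(0))
im=cv2.imread("pics/c4.png"); hsv=cv2.cvtColor(im,cv2.COLOR_BGR2HSV)
m=cv2.inRange(hsv,(105,120,40),(130,255,255))
for n,x0 in(("top",0),("side",400)):
  ys,xs=np.nonzero(m[:,x0:x0+400]); print(n,xs.min(),xs.max(),ys.min(),ys.max())
E
```

```text
-0.001 side [123.09941302  86.46518256] [228.95508704 158.08921976]
-0.001 top [126.08257161 129.43586161] [241.22667065 244.87725662]
-0.004 side [123.67904488  90.12210578] [229.31340285 161.74163483]
-0.004 top [126.98030698 129.89207144] [241.8509832  245.06028789]
-0.006 side [124.06412897  92.55179673] [229.55145627 164.16799919]
-0.006 top [127.57642634 130.19500921] [242.26554096 245.18182374]
top 205 239 147 233Traceback (most recent call last):
  File "<stdin>", line 11, in <module>
    return umr_minimum(a, axis, None, out, keepdims, initial, where)
ValueError: zero-size array to reduction operation minimum which has no identity
```

```bash
python3 -m pendant '{"offset":[[-0.2,0.1,0.6],[0,0,0.6],[0,0,0.6],[0,0,0.6],[0,0,0.6],[0,0,0.6],[0,0,0.4],[0,0,0],[0,0,0],[0,0,0]],"twist":[0,0,0,0,0,0,0,0,0,0]}'; python3 - <<'E'
from h import *
plan([.543,.0385,.075],19.5)
t=r.snapshot("top");s=r.snapshot("side")
a=t[210:300,210:310];b=s[165:255,216:316]
cv2.imwrite("pics/c5.png",np.hstack([cv2.resize(x,(400,360),interpolation=cv2.INTER_CUBIC) for x in(a,b)]))
E
```

```text
clock: 9.62
tool_pos: [0.5432, 0.0387, 0.0945]
tcp_rot: [1.813, 2.565, 0.0]
wrist_force: [-0.3, 0.4, -0.5]
grip_width: 0.0252
t 9.62 pos [0.5432 0.0387 0.0945] q [-0.05  0.25 -0.37  0.95 -0.    1.18] F [-0.3   0.36 -0.49] tilt 0.03
offset cm (before turning) [-0.01 -0.02  1.95]
jaw yaw deg 19.48
twist -0.0003
offset after turn cm [-0.01 -0.02  1.95]
```

View pics/c5.png

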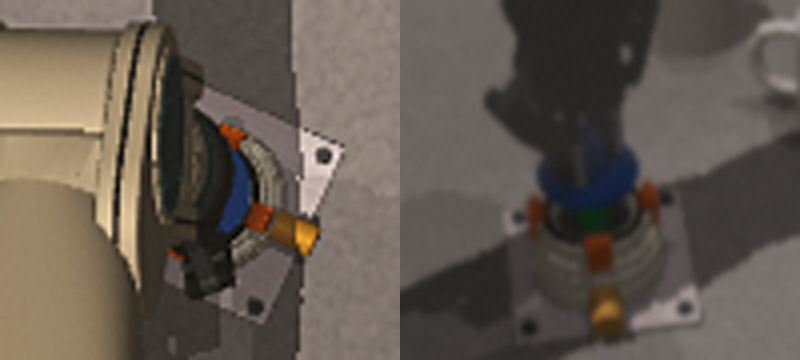

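```bash
python3 - <<'E'
from h import *
for n,o in(("side",(216,165)),("top",(210,210))):
  for z in(.005,.06,.07,.09): print(n,z,(proj(n,[.5435,.0385,z])-o+.5)*4)
  print("dx,dy",(proj(n,[.5445,.0385,.07])-proj(n,[.5435,.0385,.07]))*4,(proj(n,[.5435,.0395,.07])-proj(n,[.5435,.0385,.07]))*4)
E
```

```text
side 0.005 [[198.4878061  264.12644617]]
side 0.06 [[191.10061602 205.31695117]]
side 0.07 [[189.69945808 194.1623187 ]]
side 0.09 [[186.84050632 171.40217478]]
dx,dy [[ 1.36308598 -0.6430625 ]] [[-0.80811649 -0.91124629]]
top 0.005 [[215.95333723 195.87306916]]
top 0.06 [[204.07604097 190.67806374]]
top 0.07 [[201.81019819 189.68700776]]
top 0.09 [[197.17394034 187.65915696]]
dx,dy [[-0.01470401 -1.71661053]] [[-1.71277704  0.03784697]]
```

```bash
python3 -m pendant '{"offset":[[-0.08,-0.02,0.2],[0,0,0.2],[0,0,0.2],[0,0,0.2],[0,0,0.2],[0,0,0.1],[0,0,0.1],[0,0,0],[0,0,0],[0,0,0]],"twist":[0,0,0,0,0,0,0,0,0,0]}'; python3 - <<'E'
from h import *
plan([.543,.038,.075],19.5)
s=r.snapshot("side")
crop(s,266,210,100,90,5,"c6")
E
```

```text
clock: 10.55
tool_pos: [0.5431, 0.0379, 0.0824]
tcp_rot: [1.813, 2.565, 0.0]
wrist_force: [-0.0, -1.1, 0.0]
grip_width: 0.0247
t 10.55 pos [0.5431 0.0379 0.0824] q [-0.05  0.26 -0.39  0.92 -0.    1.18] F [-0.03 -1.13  0.03] tilt 0.01
offset cm (before turning) [ 0.02 -0.01  0.74]
jaw yaw deg 19.48
twist -0.0003
offset after turn cm [ 0.02 -0.01  0.74]
```

View pics/c6.png

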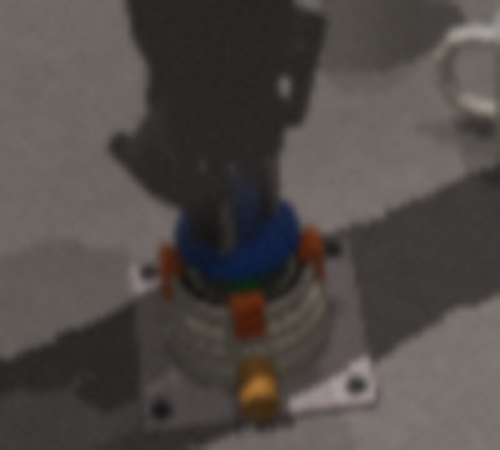

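```bash
python3 -m pendant '{"offset":[[0,0,0.1],[0,0,0.1],[0,0,0.1],[0,0,0.1],[0,0,0.1],[0,0,0],[0,0,0],[0,0,0],[0,0,0],[0,0,0]],"twist":[0,0,0,0,0,0,0,0,0,0]}'
```

```text
clock: 11.43
tool_pos: [0.5431, 0.0378, 0.0774]
tcp_rot: [1.814, 2.565, 0.0]
wrist_force: [0.6, -0.8, -0.9]
grip_width: 0.025
```

```bash
python3 -m pendant '{"offset":[[0,0,0.05],[0,0,0.05],[0,0,0.05],[0,0,0.05],[0,0,0.0],[0,0,0],[0,0,0],[0,0,0],[0,0,0],[0,0,0]],"twist":[0,0,0,0,0,0,0,0,0,0]}'
```

```text
clock: 12.27
tool_pos: [0.543, 0.0378, 0.0753]
tcp_rot: [1.814, 2.565, 0.0]
wrist_force: [-0.7, 0.4, -0.3]
grip_width: 0.025
```

```bash
python3 -m pendant '{"offset":[[0,0,0.05],[0,0,0.05],[0,0,0.05],[0,0,0.05],[0,0,0.05],[0,0,0],[0,0,0],[0,0,0],[0,0,0],[0,0,0]],"twist":[0,0,0,0,0,0,0,0,0,0]}'; python3 - <<'E'
from h import *
s=r.snapshot("side")
crop(s,266,210,100,90,5,"c7")
E
```

```text
clock: 13.1
tool_pos: [0.543, 0.0379, 0.0728]
tcp_rot: [1.814, 2.565, 0.0]
wrist_force: [-0.8, 0.4, 0.5]
grip_width: 0.0255
```

View pics/c7.png

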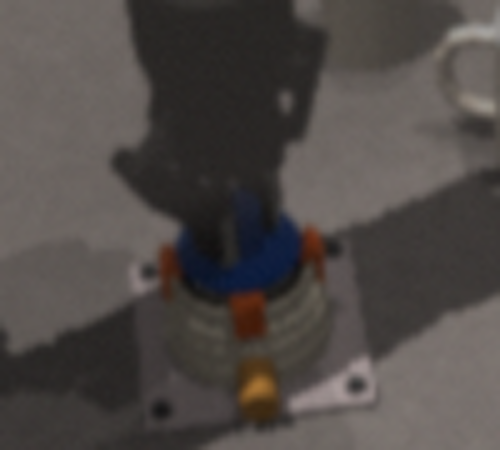

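```bash
python3 -m pendant '{"offset":[[0,0,0.04],[0,0,0.04],[0,0,0.04],[0,0,0.04],[0,0,0.04],[0,0,0],[0,0,0],[0,0,0],[0,0,0],[0,0,0]],"twist":[0,0,0,0,0,0,0,0,0,0]}'
```

```text
clock: 13.98
tool_pos: [0.543, 0.0378, 0.0708]
tcp_rot: [-1.814, -2.565, -0.0]
wrist_force: [0.1, -0.1, -1.4]
grip_width: 0.0246
```

```bash
python3 -m pendant '{"offset":[[0,0,0.04],[0,0,0.04],[0,0,0.04],[0,0,0.04],[0,0,0.04],[0,0,0],[0,0,0],[0,0,0],[0,0,0],[0,0,0]],"twist":[0,0,0,0,0,0,0,0,0,0]}'
```

```text
clock: 14.82
tool_pos: [0.5434, 0.0377, 0.0694]
tcp_rot: [1.813, 2.565, 0.0]
wrist_force: [-1.1, -0.8, 4.7]
grip_width: 0.0248
```

```bash
python3 -m pendant '{"offset":[[0,0,-0.05],[0,0,0],[0,0,0],[0,0,0],[0,0,0],[0,0,0],[0,0,0],[0,0,0],[0,0,0],[0,0,0]],"twist":[0,0,0,0,0,0,0,0,0,0]}' 4.2; python3 -m pendant '{"offset":[[0,0,-0.2],[0,0,-0.5],[0,0,-0.8],[0,0,-1.2],[0,0,-1.6],[0,0,-2],[0,0,-2],[0,0,-2],[0,0,-2],[0,0,-1]],"twist":[0,0,0,0,0,0,0,0,0,0]}'; python3 - <<'E'
from h import *
plan([.4264,.302,.15],-3)
s=r.snapshot("side");t=r.snapshot("top")
a=t[210:300,210:310];b=s[165:255,216:316]
cv2.imwrite("pics/c8.png",np.hstack([cv2.resize(x,(400,360),interpolation=cv2.INTER_CUBIC) for x in(a,b)]))
E
```

```text
clock: 15.65
tool_pos: [0.543, 0.0379, 0.0693]
tcp_rot: [-1.814, -2.565, 0.0]
wrist_force: [-0.8, -0.4, -0.2]
grip_width: 0.042
clock: 16.48
tool_pos: [0.5447, 0.0378, 0.2061]
tcp_rot: [1.811, 2.562, 0.004]
wrist_force: [0.6, 0.2, -0.7]
grip_width: 0.0421
t 16.48 pos [0.5447 0.0378 0.2061] q [-0.05  0.15 -0.24  1.18 -0.    1.18] F [ 0.57  0.18 -0.66] tilt 0.3
offset cm (before turning) [28.86 -2.36  5.54]
jaw yaw deg 19.48
twist 0.3924
offset after turn cm [ 25.77 -13.22   5.54]
```

View pics/c8.png

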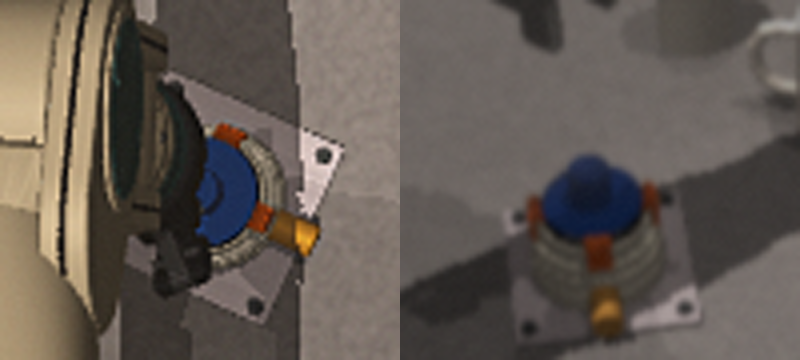

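```bash
python3 -m pendant '{"offset":[[1.5,-0.1,0],[3,-0.24,0],[3.2,-0.26,0],[3.2,-0.26,0],[3.2,-0.26,0],[3.2,-0.26,0],[3.2,-0.26,0],[3.2,-0.26,0],[3.0,-0.26,0],[2.2,-0.2,0]],"twist":[0,0,0,0,0,0,0,0,0,0]}' 5.5;python3 -m pendant '{"offset":[[0,0,0.8],[0,0,0.8],[0,0,0.8],[0,0,0.8],[0,0,0.8],[0,0,0.8],[0,0,0.6],[0,0,0],[0,0,0],[0,0,0]],"twist":[0.1,0.1,0.1,0.09,0,0,0,0,0,0]}'; python3 - <<'E'
from h import *
plan([.4268,.302,.15],-3)
s=r.snapshot("side");t=r.snapshot("top")
a=t[260:350,100:200];b=s[130:220,132:232]
cv2.imwrite("pics/c9.png",np.hstack([cv2.resize(x,(400,360),interpolation=cv2.INTER_CUBIC) for x in(a,b)]))
E
```

```text
clock: 17.42
tool_pos: [0.4223, 0.3039, 0.2008]
tcp_rot: [-1.811, -2.565, 0.003]
wrist_force: [0.5, -0.9, -0.3]
grip_width: 0.0547
clock: 18.25
tool_pos: [0.4247, 0.3025, 0.1485]
tcp_rot: [2.276, 2.166, 0.001]
wrist_force: [0.6, -0.3, 0.7]
grip_width: 0.0546
t 18.25 pos [0.4247 0.3025 0.1485] q [ 0.49  0.15 -0.36  1.05 -0.    2.12] F [ 0.56 -0.28  0.68] tilt 0.03
offset cm (before turning) [-0.04  0.22 -0.15]
jaw yaw deg -2.84
twist 0.0028
offset after turn cm [-0.04  0.22 -0.15]
```

View pics/c9.png

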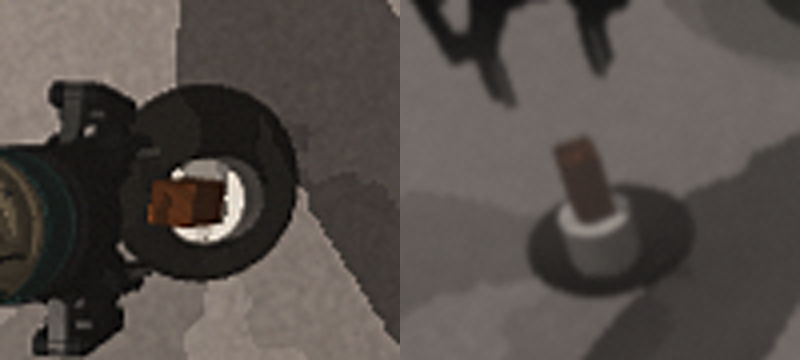

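```bash
python3 -m pendant '{"offset":[[0,0.2,1.2],[0,0,1.2],[0,0,1.2],[0,0,1.2],[0,0,1.2],[0,0,1.2],[0,0,1.2],[0,0,0.9],[0,0,0.4],[0,0,0]],"twist":[0,0,0,0,0,0,0,0,0,0]}' ; python3 - <<'E'
from h import *
plan([.4268,.302,.052],-3)
E
python3 -m pendant '{"offset":[[0,0,0],[0,0,0],[0,0,0],[0,0,0],[0,0,0],[0,0,0],[0,0,0],[0,0,0],[0,0,0],[0,0,0]],"twist":[0,0,0,0,0,0,0,0,0,0]}' 2 90
python3 - <<'E'
from h import *
plan([.4268,.302,.052],-3)
E
```

```text
clock: 19.18
tool_pos: [0.4258, 0.302, 0.0506]
tcp_rot: [-2.276, -2.165, 0.002]
wrist_force: [-0.7, -1.4, -0.3]
grip_width: 0.0549
t 19.18 pos [0.4258 0.302  0.0506] q [ 0.49  0.26 -0.46  0.85  0.    2.11] F [-0.71 -1.37 -0.27] tilt 0.09
offset cm (before turning) [ 0.    0.1  -0.14]
jaw yaw deg -2.86
twist 0.0024
offset after turn cm [ 0.    0.1  -0.14]
clock: 20.02
tool_pos: [0.4273, 0.3029, 0.0523]
tcp_rot: [2.276, 2.165, 0.003]
wrist_force: [1.1, -0.4, 5.8]
grip_width: 0.0248
t 20.02 pos [0.4273 0.3029 0.0523] q [ 0.49  0.26 -0.46  0.85  0.    2.11] F [ 1.12 -0.41  5.76] tilt 0.12
offset cm (before turning) [-0.09 -0.05  0.03]
jaw yaw deg -2.86
twist 0.0024
offset after turn cm [-0.09 -0.05  0.03]
```

```bash
python3 -m pendant '{"offset":[[0,0,-0.2],[0,0,-0.5],[0,0,-1],[0,0,-1.4],[0,0,-1.8],[0,0,-1.8],[0,0,-1.8],[0,0,-1.8],[0,0,-1.5],[0,0,-1]],"twist":[0,0,0,0,0,0,0,0,0,0]}' ; python3 -m pendant '{"offset":[[0,0,0],[0,0,0],[0,0,0],[0,0,0],[0,0,0],[0,0,0],[0,0,0],[0,0,0],[0,0,0],[0,0,0]],"twist":[0,0,0,0,0,0,0,0,0,0]}'
python3 - <<'E'
from h import *
plan([.543,.038,.18])
s=r.snapshot("side");t=r.snapshot("top")
cv2.imwrite("pics/side10.png",s)
a=t[260:350,80:180];b=s[90:180,132:232]
cv2.imwrite("pics/c10.png",np.hstack([cv2.resize(x,(400,360),interpolation=cv2.INTER_CUBIC) for x in(a,b)]))
E
```

```text
clock: 20.85
tool_pos: [0.4268, 0.3025, 0.1814]
tcp_rot: [2.276, 2.165, 0.003]
wrist_force: [-0.7, 0.4, -1.6]
grip_width: 0.0248
clock: 21.68
tool_pos: [0.4264, 0.3023, 0.1793]
tcp_rot: [-2.276, -2.165, 0.0]
wrist_force: [-0.8, -0.1, -3.1]
grip_width: 0.0252
t 21.68 pos [0.4264 0.3023 0.1793] q [ 0.49  0.13 -0.32  1.12 -0.    2.11] F [-0.79 -0.13 -3.14] tilt 0.0
offset cm (before turning) [-25.82  12.97  -0.07]
jaw yaw deg -2.87
```

View pics/c10.png

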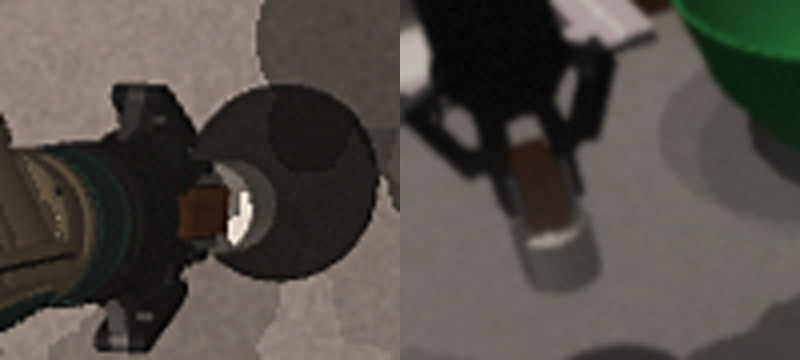

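```bash
python3 - <<'E'
from h import *
s=r.sense()["tool_pos"]; a=np.linspace(0,6.283,400)
for n,o in(("side",(132,90)),("top",(80,260))):
 for dz in(-.009,-.049):
  P=proj(n,np.c_[s[0]+.025*np.cos(a),s[1]+.025*np.sin(a),np.full(400,s[2]+dz)])
  q=(P-o+.5)*4; print(n,dz,q.min(0).round(1),q.max(0).round(1))
 p=np.array(s)-[0,0,.03]; print([((proj(n,p+d)-proj(n,p))*4).round(2) for d in([.001,0,0],[0,.001,0])])
E
```

```text
side -0.009 [106.7 198.8] [186.  245.6]
side -0.049 [122.8 248.5] [200.  295.5]
[array([[ 1.44, -0.54]]), array([[-0.61, -0.77]])]
top -0.009 [160.3 161.3] [253.1 255.8]
top -0.049 [187.9 160.1] [277.7 251.5]
[array([[ 0.03, -1.86]]), array([[-1.82,  0.04]])]
```

```bash
python3 - <<'E'
import cv2
im=cv2.imread("pics/side10.png")
cv2.imwrite("pics/c11.png",cv2.resize(im[130:180,150:200],(600,600),interpolation=cv2.INTER_CUBIC))
E
```

```text
(no output)
```

View pics/c11.png

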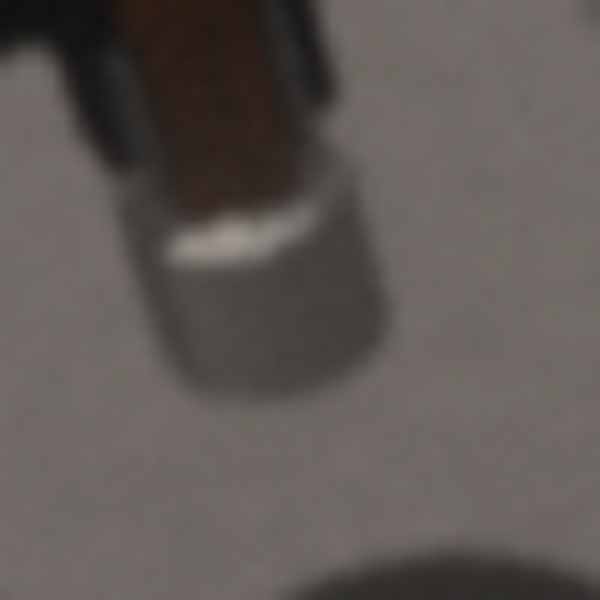

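```bash
python3 -m pendant '{"offset":[[-1.3,0.65,0],[-2.6,1.3,0],[-2.9,1.45,0],[-2.9,1.45,0],[-2.9,1.45,0],[-2.9,1.45,0],[-2.9,1.45,0],[-2.9,1.45,0],[-2.6,1.3,0],[-1.9,1,0]],"twist":[0,0,0,0,0,0,0,0,0,0]}'; python3 -m pendant '{"offset":[[0,0,0],[0,0,0],[0,0,0],[0,0,0],[0,0,0],[0,0,0],[0,0,0],[0,0,0],[0,0,0],[0,0,0]],"twist":[0,0,0,0,0,0,0,0,0,0]}'
python3 - <<'E'
from h import *
plan([.543,.038,.15])
s=r.snapshot("side");t=r.snapshot("top")
a=t[210:300,210:310];b=s[145:235,216:316]
cv2.imwrite("pics/c12.png",np.hstack([cv2.resize(x,(400,360),interpolation=cv2.INTER_CUBIC) for x in(a,b)]))
for n in("side","top"): print(proj(n,[.543,.038,.13])*1)
E
```

```text
clock: 22.62
tool_pos: [0.5439, 0.0358, 0.1795]
tcp_rot: [2.277, 2.162, 0.0]
wrist_force: [0.4, 0.4, -1.9]
grip_width: 0.0252
clock: 23.45
tool_pos: [0.5428, 0.0383, 0.1794]
tcp_rot: [2.276, 2.165, 0.0]
wrist_force: [0.5, 0.2, -2.4]
grip_width: 0.025
t 23.45 pos [0.5428 0.0383 0.1794] q [-0.05  0.17 -0.28  1.13 -0.    1.57] F [ 0.53  0.17 -2.39] tilt 0.0
offset cm (before turning) [-0.03  0.02  2.94]
jaw yaw deg -2.85
[[260.64802853 195.69272964]]
[[256.59101852 255.57236937]]
```

View pics/c12.png

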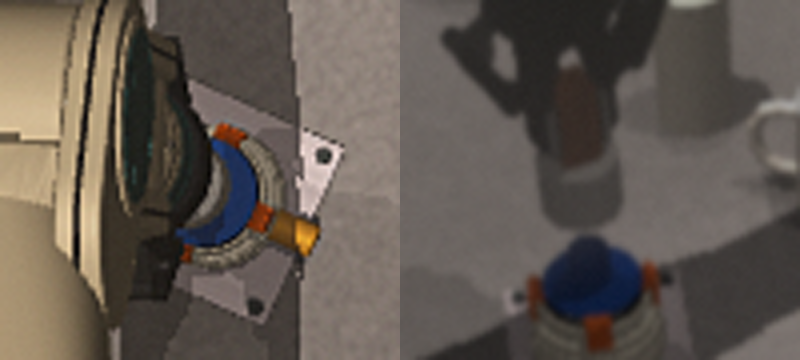

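```bash
python3 -m pendant '{"offset":[[0,0.05,0.7],[0,0,0.8],[0,0,0.8],[0,0,0.8],[0,0,0.8],[0,0,0.7],[0,0,0.5],[0,0,0.3],[0,0,0],[0,0,0]],"twist":[0,0,0,0,0,0,0,0,0,0]}'
python3 - <<'E'
from h import *
plan([.543,.038,.114])
s=r.snapshot("side");t=r.snapshot("top")
a=t[210:300,210:310];b=s[145:235,216:316]
cv2.imwrite("pics/c13.png",np.hstack([cv2.resize(x,(400,360),interpolation=cv2.INTER_CUBIC) for x in(a,b)]))
E
```

```text
clock: 24.38
tool_pos: [0.5434, 0.0382, 0.1253]
tcp_rot: [-2.276, -2.165, 0.0]
wrist_force: [0.2, -0.2, -2.2]
grip_width: 0.0252
t 24.38 pos [0.5434 0.0382 0.1253] q [-0.05  0.22 -0.34  1.01  0.    1.57] F [ 0.19 -0.21 -2.19] tilt 0.0
offset cm (before turning) [-0.02 -0.04  1.13]
jaw yaw deg -2.87
```

View pics/c13.png

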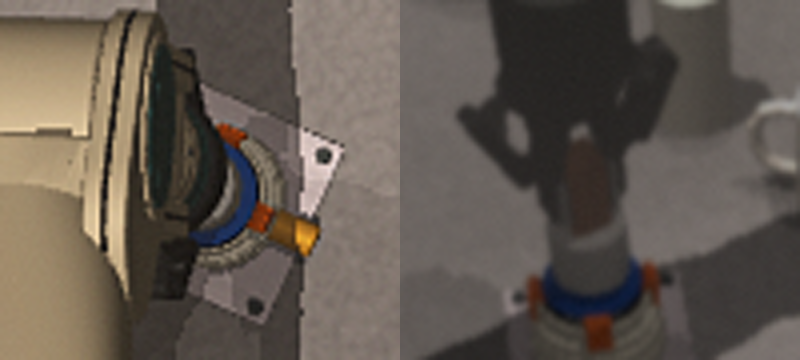

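```bash
python3 -m pendant '{"offset":[[0,0,0.1],[0,0,0.1],[0,0,0.1],[0,0,0.1],[0,0,0.1],[0,0,0.1],[0,0,0.1],[0,0,0],[0,0,0],[0,0,0]],"twist":[0,0,0,0,0,0,0,0,0,0]}'
```

```text
clock: 25.32
tool_pos: [0.5433, 0.0381, 0.1183]
tcp_rot: [2.276, 2.165, 0.0]
wrist_force: [0.4, -0.1, -2.8]
grip_width: 0.0249
```

```bash
python3 -m pendant '{"offset":[[0,0,0.04],[0,0,0.04],[0,0,0.04],[0,0,0.04],[0,0,0.04],[0,0,0.04],[0,0,0.04],[0,0,0],[0,0,0],[0,0,0]],"twist":[0,0,0,0,0,0,0,0,0,0]}'
```

```text
clock: 26.15
tool_pos: [0.5433, 0.0382, 0.1155]
tcp_rot: [2.276, 2.165, -0.0]
wrist_force: [0.0, 0.0, -2.4]
grip_width: 0.0248
```

```bash
python3 -m pendant '{"offset":[[0,0,0.04],[0,0,0.04],[0,0,0.04],[0,0,0.04],[0,0,0.04],[0,0,0.04],[0,0,0.0],[0,0,0],[0,0,0],[0,0,0]],"twist":[0,0,0,0,0,0,0,0,0,0]}'
```

```text
clock: 26.98
tool_pos: [0.5435, 0.0381, 0.1132]
tcp_rot: [2.276, 2.165, 0.0]
wrist_force: [-1.2, 0.1, 2.8]
grip_width: 0.0251
```

```bash
python3 -m pendant '{"offset":[[0,0,0.04],[0,0,0.04],[0,0,0.04],[0,0,0.04],[0,0,0.04],[0,0,0.0],[0,0,0.0],[0,0,0],[0,0,0],[0,0,0]],"twist":[0,0,0,0,0,0,0,0,0,0]}'
```

```text
clock: 27.82
tool_pos: [0.5436, 0.0382, 0.1113]
tcp_rot: [2.276, 2.165, 0.001]
wrist_force: [-0.9, -0.6, 5.0]
grip_width: 0.0248
```

```bash
python3 -m pendant '{"offset":[[0,0,0.04],[0,0,0.04],[0,0,0.04],[0,0,0.04],[0,0,0.04],[0,0,0.04],[0,0,0.04],[0,0,0],[0,0,0],[0,0,0]],"twist":[0,0,0,0,0,0,0,0,0,0]}'
```

```text
clock: 28.65
tool_pos: [0.5443, 0.0381, 0.1095]
tcp_rot: [2.275, 2.164, 0.002]
wrist_force: [-2.2, 0.1, 8.9]
grip_width: 0.0253
```

```bash
python3 -m pendant '{"offset":[[0,0,0.04],[0,-0.03,0.04],[0,0,0.04],[0,0,0.04],[0,0,0.04],[0,0,0.0],[0,0,0],[0,0,0],[0,0,0],[0,0,0]],"twist":[0,0,0,0,0,0,0,0,0,0]}'; python3 -c "
from h import *
plan([.543,.038,.1])"
```

```text
clock: 29.48
tool_pos: [0.5439, 0.0382, 0.1065]
tcp_rot: [2.275, 2.164, 0.002]
wrist_force: [3.4, -0.2, 3.4]
grip_width: 0.0248
t 29.48 pos [0.5439 0.0382 0.1065] q [-0.05  0.23 -0.36  0.97  0.    1.57] F [ 3.38 -0.25  3.41] tilt 0.1
offset cm (before turning) [-0.02 -0.09  0.65]
jaw yaw deg -2.87
```

```bash
python3 -m pendant '{"offset":[[0,0,0.03],[0,0,0.03],[0,0,0.03],[0,0,0.03],[0,0,0.03],[0,0,0.0],[0,0,0],[0,0,0],[0,0,0],[0,0,0]],"twist":[0,0,0,0,0,0,0,0,0,0]}'; python3 - <<'E'
from h import *
s=r.snapshot("side");t=r.snapshot("top")
a=t[210:300,210:310];b=s[145:235,216:316]
cv2.imwrite("pics/c14.png",np.hstack([cv2.resize(x,(400,360),interpolation=cv2.INTER_CUBIC) for x in(a,b)]))
E
```

```text
clock: 30.32
tool_pos: [0.5419, 0.0382, 0.1045]
tcp_rot: [-2.275, -2.164, 0.002]
wrist_force: [-2.0, 0.1, 5.8]
grip_width: 0.0253
```

View pics/c14.png

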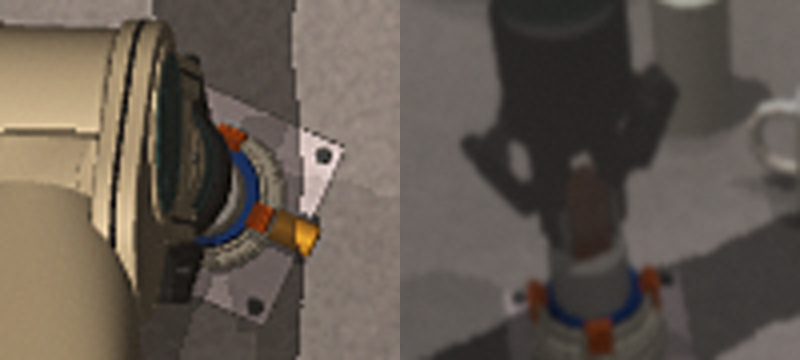

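```bash
python3 -m pendant '{"offset":[[0,0,0.02],[0,0,0.02],[0,0,0.02],[0,0,0.02],[0,0,0.02],[0,0,0.0],[0,0,0],[0,0,0],[0,0,0],[0,0,0]],"twist":[0,0,0,0,0,0,0,0,0,0]}'; python3 -c "
from h import *
plan([.543,.038,.1])"
```

```text
clock: 31.25
tool_pos: [0.542, 0.0382, 0.1045]
tcp_rot: [-2.275, -2.164, 0.002]
wrist_force: [-4.1, -0.6, 10.0]
grip_width: 0.0251
t 31.25 pos [0.542  0.0382 0.1045] q [-0.05  0.24 -0.37  0.97 -0.    1.57] F [-4.14 -0.64  9.96] tilt 0.11
offset cm (before turning) [-0.02  0.1   0.45]
jaw yaw deg -2.86
```

```bash
python3 -m pendant '{"offset":[[0,0,0.03],[0,0,0.03],[0,0,0.03],[0,0,0.03],[0,0,0.03],[0,0,0.0],[0,0,0],[0,0,0],[0,0,0],[0,0,0]],"twist":[0,0,0,0,0,0,0,0,0,0]}'; python3 -c "
from h import *
plan([.543,.038,.1])"
```

```text
clock: 32.08
tool_pos: [0.5422, 0.0382, 0.1045]
tcp_rot: [-2.276, -2.165, 0.002]
wrist_force: [-6.1, 0.3, 17.7]
grip_width: 0.0255
t 32.08 pos [0.5422 0.0382 0.1045] q [-0.05  0.24 -0.37  0.97 -0.    1.57] F [-6.06  0.31 17.72] tilt 0.08
offset cm (before turning) [-0.01  0.08  0.45]
jaw yaw deg -2.86
```

```bash
python3 -m pendant '{"offset":[[0,0,-0.1],[0,0,-0.1],[0,0,-0.1],[0,0,-0.1],[0,0,-0.1],[0,0,-0.2],[0,0,-0.3],[0,0,-0.4],[0,0,-0.5],[0,0,-0.5]],"twist":[0,0,0,0,0,0,0,0,0,0]}'; python3 -m pendant '{"offset":[[0,0,-0.6],[0,0,-0.7],[0,0,-0.7],[0,0,-0.7],[0,0,-0.7],[0,0,-0.7],[0,0,-0.6],[0,0,-0.4],[0,0,0],[0,0,0]],"twist":[0,0,0,0,0,0,0,0,0,0]}'; python3 - <<'E'
from h import *
plan([.4264,.302,.18])
s=r.snapshot("side");t=r.snapshot("top")
a=t[210:300,210:310];b=s[145:235,216:316]
cv2.imwrite("pics/c15.png",np.hstack([cv2.resize(x,(400,360),interpolation=cv2.INTER_CUBIC) for x in(a,b)]))
E
```

```text
clock: 32.92
tool_pos: [0.5431, 0.0382, 0.1268]
tcp_rot: [2.276, 2.165, 0.0]
wrist_force: [0.9, 0.8, -1.1]
grip_width: 0.0252
clock: 33.75
tool_pos: [0.5432, 0.0382, 0.1775]
tcp_rot: [2.276, 2.165, 0.0]
wrist_force: [-0.5, -0.3, -3.0]
grip_width: 0.0253
t 33.75 pos [0.5432 0.0382 0.1775] q [-0.05  0.17 -0.28  1.12 -0.    1.57] F [-0.48 -0.34 -3.03] tilt 0.02
offset cm (before turning) [ 25.77 -12.98  -0.26]
jaw yaw deg -2.86
```

View pics/c15.png

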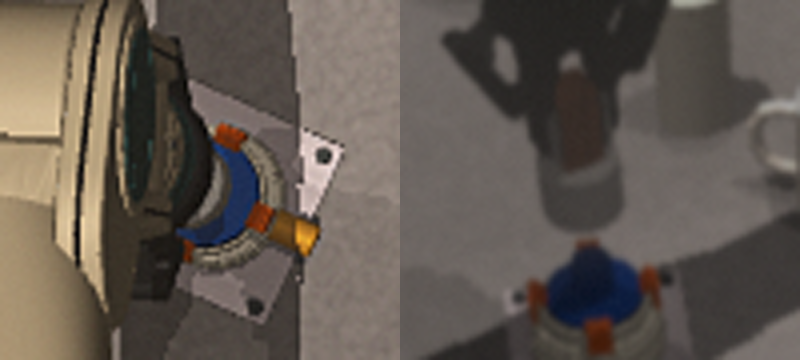

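```bash
python3 -c "
from h import *
plan([.434,.312,.18])
s=r.snapshot('side'); crop(s,266,220,60,60,10,'c16')"
```

```text
t 33.85 pos [0.5426 0.0382 0.1769] q [-0.05  0.17 -0.28  1.12 -0.    1.57] F [ 0.06  0.8  -2.26] tilt 0.05
offset cm (before turning) [ 26.8  -12.22  -0.3 ]
jaw yaw deg -2.87
```

View pics/c16.png

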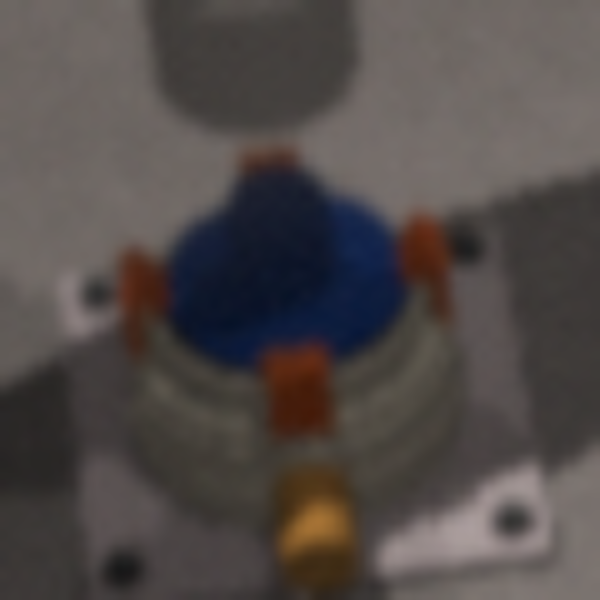

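```bash
python3 -m pendant '{"offset":[[1.3,-0.6,0],[2.7,-1.2,0],[3,-1.4,0],[3,-1.4,0],[3,-1.4,0],[3,-1.4,0],[3,-1.4,0],[3,-1.4,0],[2.8,-1.2,0],[2,-0.85,0]],"twist":[0,0,0,0,0,0,0,0,0,0]}'; python3 -m pendant '{"offset":[[0,0,1],[0,0,1.4],[0,0,1.6],[0,0,1.8],[0,0,1.6],[0,0,1.4],[0,0,1.2],[0,0,0.8],[0,0,0.2],[0,0,0]],"twist":[0,0,0,0,0,0,0,0,0,0]}';python3 - <<'E'
from h import *
plan([.434,.312,.052])
s=r.snapshot("side");t=r.snapshot("top")
a=t[260:350,100:200];b=s[130:220,132:232]
cv2.imwrite("pics/c17.png",np.hstack([cv2.resize(x,(400,360),interpolation=cv2.INTER_CUBIC) for x in(a,b)]))
E
```

```text
clock: 34.73
tool_pos: [0.4318, 0.3145, 0.177]
tcp_rot: [-2.273, -2.167, 0.001]
wrist_force: [-0.1, -0.4, -2.5]
grip_width: 0.025
clock: 35.57
tool_pos: [0.4332, 0.3115, 0.0665]
tcp_rot: [-2.276, -2.165, 0.003]
wrist_force: [-0.7, -0.1, -1.5]
grip_width: 0.0253
t 35.57 pos [0.4332 0.3115 0.0665] q [ 0.5   0.26 -0.42  0.89 -0.    2.12] F [-0.68 -0.14 -1.48] tilt 0.12
offset cm (before turning) [0.06 0.08 1.45]
jaw yaw deg -2.87
```

View pics/c17.png

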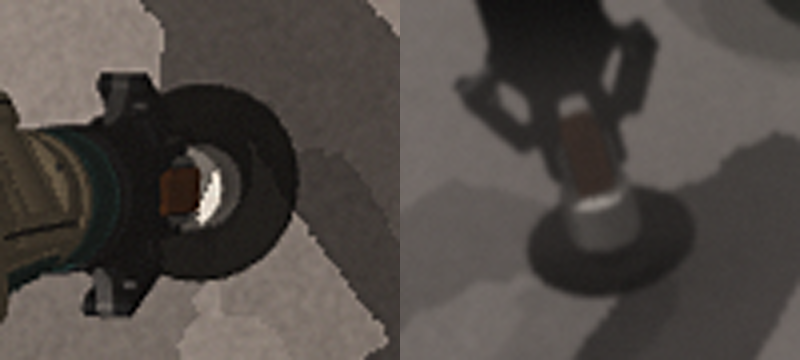

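```bash
python3 -m pendant '{"offset":[[0,0,0.05],[0,0,0.05],[0,0,0.05],[0,0,0.05],[0,0,0],[0,0,0],[0,0,0],[0,0,0],[0,0,0],[0,0,0]],"twist":[0,0,0,0,0,0,0,0,0,0]}'
```

```text
clock: 36.5
tool_pos: [0.434, 0.312, 0.0653]
tcp_rot: [-2.276, -2.165, 0.0]
wrist_force: [0.1, -0.3, -2.1]
grip_width: 0.025
```

```bash
python3 -m pendant '{"offset":[[0,0,0.15],[0,0,0.2],[0,0,0.2],[0,0,0.2],[0,0,0.2],[0,0,0.15],[0,0,0.05],[0,0,0],[0,0,0],[0,0,0]],"twist":[0,0,0,0,0,0,0,0,0,0]}'; python3 -m pendant '{"offset":[[0,0,0.03],[0,0,0.03],[0,0,0.03],[0,0,0.03],[0,0,0],[0,0,0],[0,0,0],[0,0,0],[0,0,0],[0,0,0]],"twist":[0,0,0,0,0,0,0,0,0,0]}'
```

```text
clock: 37.33
tool_pos: [0.4342, 0.312, 0.0539]
tcp_rot: [2.276, 2.165, 0.0]
wrist_force: [-0.5, -0.6, -2.5]
grip_width: 0.0251
clock: 38.17
tool_pos: [0.4341, 0.312, 0.0526]
tcp_rot: [2.276, 2.165, 0.0]
wrist_force: [-0.2, 0.3, -1.5]
grip_width: 0.025
```

```bash
python3 -m pendant '{"offset":[[0,0,0.03],[0,0,0.03],[0,0,0.03],[0,0,0.03],[0,0,0],[0,0,0],[0,0,0],[0,0,0],[0,0,0],[0,0,0]],"twist":[0,0,0,0,0,0,0,0,0,0]}'
```

```text
clock: 39.0
tool_pos: [0.4341, 0.312, 0.0523]
tcp_rot: [2.276, 2.165, 0.0]
wrist_force: [-1.6, -0.9, 4.8]
grip_width: 0.0251
```

Standing on the mat (contact +4.8 N). Ease off slightly, open and rise.

```bash
python3 -m pendant '{"offset":[[0,0,-0.05],[0,0,0],[0,0,0],[0,0,0],[0,0,0],[0,0,0],[0,0,0],[0,0,0],[0,0,0],[0,0,0]],"twist":[0,0,0,0,0,0,0,0,0,0]}' 6; python3 -m pendant '{"offset":[[0,0,-0.3],[0,0,-0.6],[0,0,-1],[0,0,-1.4],[0,0,-1.8],[0,0,-2],[0,0,-2],[0,0,-2],[0,0,-2],[0,0,-1.5]],"twist":[0,0,0,0,0,0,0,0,0,0]}';python3 -m pendant '{"offset":[[3,0,0],[3,0,0],[3,0,0],[3,0,0],[3,0,0],[2,0,0],[1,0,0],[0,0,0],[0,0,0],[0,0,0]],"twist":[0,0,0,0,0,0,0,0,0,0]}'; python3 - <<'E'
from h import *
plan([.434,.312,.052])
s=r.snapshot("side");t=r.snapshot("top")
a=[t[210:270,230:290],t[275:335,120:180]];b=[s[190:250,236:296],s[150:210,152:212]]
f=lambda L:np.hstack([cv2.resize(x,(300,300),interpolation=cv2.INTER_CUBIC) for x in L])
cv2.imwrite("pics/c18.png",np.vstack([f(a),f(b)]))
cv2.imwrite("pics/top18.png",t)
E
```

```text
clock: 39.83
tool_pos: [0.4341, 0.312, 0.0519]
tcp_rot: [2.276, 2.165, -0.0]
wrist_force: [-0.2, -0.6, 0.2]
grip_width: 0.0595
clock: 40.67
tool_pos: [0.4348, 0.3124, 0.2011]
tcp_rot: [2.276, 2.165, 0.005]
wrist_force: [0.3, 0.8, 0.8]
grip_width: 0.0601
clock: 41.5
tool_pos: [0.4429, 0.4905, 0.1982]
tcp_rot: [2.277, 2.164, -0.001]
wrist_force: [-1.0, 0.5, 0.1]
grip_width: 0.0601
t 41.5 pos [0.4429 0.4905 0.1982] q [ 0.74  0.36  0.01  1.23 -0.    2.36] F [-1.03  0.53  0.05] tilt 0.06
offset cm (before turning) [-17.85   0.02  14.63]
jaw yaw deg -2.91
```

View pics/c18.png

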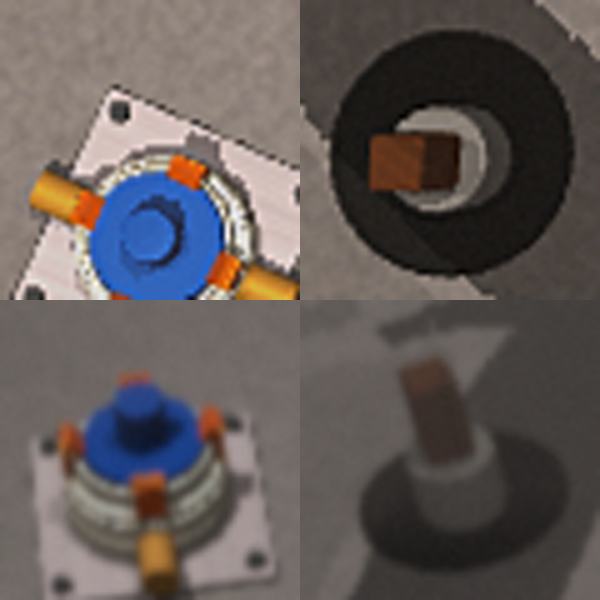

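View pics/top18.png

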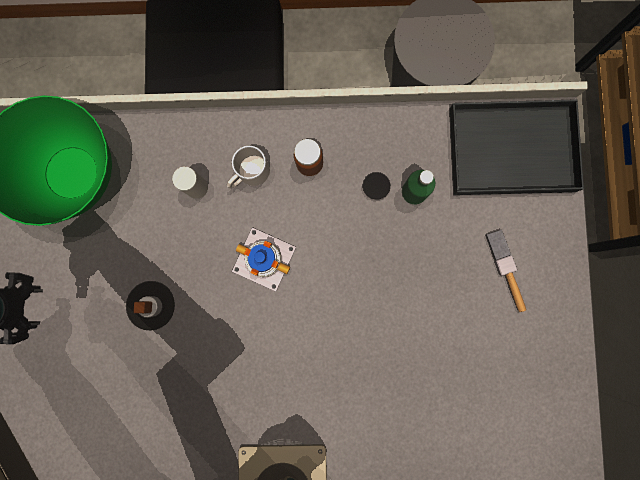

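```bash
python3 - <<'E'
from h import *
s=r.snapshot("side");t=r.snapshot("top")
f=lambda L:np.hstack([cv2.resize(x,(400,400),interpolation=cv2.INTER_CUBIC) for x in L])
cv2.imwrite("pics/c19.png",f([t[240:276,244:280],s[200:248,242:290]]))
a=np.linspace(0,6.283,200)
m=cv2.inRange(cv2.cvtColor(t[230:290,230:300],cv2.COLOR_BGR2HSV),(100,120,60),(125,255,255))
c,ra=cv2.minEnclosingCircle(cv2.findNonZero(m)); print(c,ra, "center px",c[0]+230,c[1]+230)
for z in(.05,.057): print(unproj("top",(c[0]+230,c[1]+230),z))
E
```

```text
(30.651260375976562, 27.516807556152344) 13.584029197692871 center px 260.65126037597656 257.51680755615234
[0.54327814 0.03951126 0.05      ]
[0.5428581  0.03859057 0.057     ]
```

View pics/c19.png

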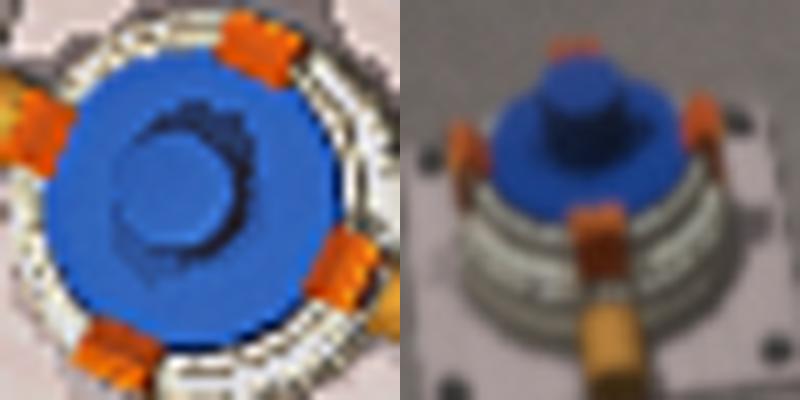

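```bash
python3 -c "
from rig import r
print(r.job_done()); print(r.sense()['clock'])"
```

```text
the job is handed in; nothing more can be done
None
the job is handed in; nothing more can be done
```

The cap is pressed home, the seating tool is standing on its mat again, and the job was handed in at about 41.6 s of the 64 s allowed. The hand-in gave no verdict, and I had no direct reading of the valve or of the force between tool and cap.

- **Laying the cap:** I held it by the hub, lowered it until the wrist showed about 4.7 N, and let go. The pictures showed it level on the hooks and roughly centred.
- **Pressing:** I put the tool over the hub and pressed in small steps. The wrist readings, less the tool's weight, gave these forces on the cap:
  - about 5 to 7 N at first contact and just below it;
  - about 11 N as the hooks spread;
  - about 6 N as they let go;
  - a hard stop 9 mm below first contact, where I pressed to about 20 N with no further movement.
- **Last checks:** After I lifted the tool off, the cap stayed down and looked level. All four orange hooks lie over its flange, and it measures within about 1 to 2 mm of the canister axis. The tool stands upright within about 5 mm of the mat's centre. The bystanders look where they were in the first picture, and the arm is clear of everything.
- **Disagreements:**
  - The two cameras differed by 1 to 3 mm, so I used averages.
  - The wrist showed up to 6 N sideways at the final press.
  - I never read 13 to 17 N during the click itself. Force is only reported at the end of each move, so the peak probably fell inside one.

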